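# Charge the shaver case: square it to the stops, set the timer lever

## Robot

A 6-joint arm with a two-finger parallel gripper is mounted at the origin on the work surface. World frame = base frame: x ahead of the robot, y to its left, z up, the work surface at z = 0. Lengths are in mm, angles in degrees, forces in N, time in s.
With the tool pointing down it reaches from about 300 to 850 mm from the base axis. Payload 4.2 kg.
Tool frame: the origin (TCP) lies between the finger pads; the fingertips stand 11 mm ahead of it and the grasp point (between the pads) lies 8 mm behind it (env.tips_ahead is the distance from the TCP to the fingertips, in mm); z points along the fingers, y is the line along which they close (so a half turn about z gives the same grasp; the last joint's range is limited). The gripper opens to 91 mm and grips with 3 to 60 N. Pads are 32 mm wide; open, the fingers measure 118 mm over their backs; the gripper's body (76 mm by 178 mm) begins 60 mm behind the grasp point.
Start: joints at [62.395, 18.312, 89.639, -0, 72.044, -1.146], TCP at [256.202, 514.786, 203.576] pointing down, gripper open.
Joint ranges: [-177.97, 177.97], [-48.28, 115.42], [12.27, 149.76], [-77.06, 257.06], [2.81, 150.46], [-146.56, 146.56]. Speed limits (degrees/s): [147.25, 147.25, 180, 180, 180, 180].

## Interface

Orientations are given as [roll, pitch, yaw] about the fixed x, y, z axes, in that order (R = Rz(yaw) Ry(pitch) Rx(roll)).
In Python, from workcell import env, cams gives the robot as it stands.
- The arm moves only by the tool step_arm, never from a script. Its arguments are lists of equal length, an entry for each row: "linear": the shift along the tool's x, y, z in units of 30 cm (1.0 is 30 cm), a list of three; "turn": the turn about the tool's z in units of 360 degrees (1.0 is 360 degrees). In form: {"linear": [[tx, ty, tz], ...], "turn": [turn, ...]}. A call has 1 to 20 rows; each row is the pose to reach, as a shift and turn from the pose commanded when the call began, along the tool's axes at that moment, turning the shorter way round; what a row does not reach only later rows make up. A row lasts 1/8 s, in which the tool goes at most 62.5 mm and 10.7 degrees, less where a joint would pass 70% of its speed; a pose out of reach is approached as far as the arm can. A call with a number of a shift or a turn outside -1 to 1 is refused whole. A call with a gripper value outside its range is refused whole. "fingers" is the closure, from -1 (fully open) to 1 (shut), so that 0 is half open, set as the call begins (left out, the last holds). The fingers move at their own pace and stop on an object; "force" is the grip in N (left out, the last holds). Time passes only in rows, so rows that repeat a pose let the fingers close. It gives the time, the measured TCP pose, the force, the opening and the grip force at its end, in the units of the state.
- env.state(): the state, without advancing time (a new reading comes with each control period).
- cams.grab_frame(name): name is "side" or "top"; returns a dict with "color" (420x560x3 uint8, blue, green, red), "fx", "fy", "cx", "cy" (pixels), "extrinsics" (4x4, takes a point from camera to world coordinates). Camera axes: x right, y down, z forward; pixel columns grow to the right and rows downward; lengths in mm; the calibration is good to about 2 mm. A picture is of the moment at which its call begins. There is no depth.
- env.job_done(): hands the job in; it is judged then, once.
The state is a dict: "time_s": time; "qpos": joint angles; "qvel": joint speeds; "effort": joint torques, N m; "ee_pos": TCP position; "ee_rot": TCP orientation; "force": force on the tool from outside, world axes, zero at the start; "torque": the same for the moment, N m; "gripper_width": finger opening in mm; "gripper_force": force on a finger pad.
Only numpy, scipy, OpenCV 4.12 (cv2) and the standard library are available. Lean on these libraries where they do the work, as an engineer would, in place of code of your own. Each camera call takes 0.05 s, during which the arm holds its last target. There are 200 camera calls.

## Task

Put the shaver case on charge: slide the black case across the grey charging tray until it sits flat and square against both of the tray's raised stops. Then swing the timer's metal lever round until it points straight at the small black marker tab on the dial, and leave it there. Don't shift the tab or the toiletries standing around.

Things in the scene. Friction and masses are not known exactly. Their poses are not given: they have to be found in the camera images.
- station: Low charging station fixed to the counter. Origin on the counter; x points to its rear (away from the robot), y to its left, z up. Footprint x -100 to +70 mm, y -200 to +197. Tray: grey floor 12 mm above the counter, x -100 to +60, y -200 to 0, open at front and -y end. White timer pod with dial: y 15 to 197, top at 30 mm.
- corner (a point): Inner corner where the tray's two white stops meet, on the tray floor (station x +60, y 0, z +12 mm); axes as the station's. The rear stop runs from here along -y (face at station x +60, 10 mm thick), the side stop along -x (face at y 0, 15 mm thick). Both rise to 37 mm above the counter.
- pivot (a point): Point on the vertical turning axis of lever and tab, on the pod's top: station x +30, y +105, z +30 mm; axes as the station's.
- case: Black shaver case with steel trim lying on the tray: 60 mm (its x) by 105 mm (its y) by 38 mm tall, about 0.25 kg, slides freely. Origin at the centre of its underside. Starts off both stops, skewed up to 0.3 rad. Home, with its long side along the rear stop, its origin is at station x +30, y -52.5, z +12 mm.
- lever (a joint): Angle (rad) of the timer lever, 0 to 2.0, growing counter-clockwise seen from above. At 1.0 it points straight to the station's front (-x); at 0 to the front and +y side, at 2.0 to the front and the tray. Stays where it is left; about 2 N at the knob moves it. It points at the tab when lever equals tab.
- lever_knob (a point): Top centre of the lever's upright steel knob: 14 mm diameter, 62 mm from the pivot axis, top 85 mm above the counter. x axis points outwards along the lever. The lever's flat bar is 12 mm wide, its top 44 mm above the counter, and ends 74 mm from the axis; above it the knob is free all round.
- tab (a joint): Angle (rad) of the marker tab, with the zero and sense of lever. It is the setting wanted and is already set.
- tab_top (a point): Top of the small black marker tab on the pod: 14 mm square foot with a 4 mm thick fin, 78 to 92 mm from the pivot axis (this point at 85), its top 44 mm above the counter. x axis points outwards from the pivot.
- tumbler: Open plastic tooth tumbler, 72 mm across the rim, 90 mm tall. Bystander; origin at the centre of its underside, on the counter.
- jar: Round cream jar, 70 mm diameter, 65 mm tall. Bystander; origin at the centre of its underside, on the counter.
- shampoo: Short shampoo bottle, 56 mm diameter, 105 mm tall. Bystander; origin at the centre of its underside, on the counter.
- tin: Small flat round metal tin, 38 mm diameter, 18 mm tall. Bystander; origin at the centre of its underside, on the counter.
- razor: Plastic wet razor lying flat, 114 mm long (x), head 40 mm wide at +x, 12 mm tall. Bystander; origin on its underside, 44 mm from the head's end, on the counter.
- soapdish: Ceramic soap dish 85 x 115 mm with a bar of soap, 27 mm tall. Bystander; origin at the centre of its underside, on the counter.
- brushbox: Slim toothbrush travel box lying flat, 22 x 190 mm (long along its y), 20 mm tall. Bystander; origin at the centre of its underside, on the counter.
Mind the look-alikes: they are no part of the job. What is shaped like the case but red or yellow is not meant.

How it is judged:
By the outcome, as a careful person would: the job done as asked, in the order asked, and still so for the second after the job is handed in, with the robot touching nothing.
It also fails if it takes over 54 s, if anything falls off the work surface, if the arm or the gripper's body presses on something with over 40 N, if the wrist force passes 120 N, or if a joint passes its speed limit or range.

## Working session

There is one attempt and no reset: what is moved stays moved. The work goes in short steps, Python scripts to look and compute and a tool call to move; the robot and the scene stay as the last step left them, time stands still between calls to the robot, and variables do not carry over. Pictures are saved under pics/ and viewed, at most 10 in all, crops included, and the job is handed in when it is done.

Besides the shell and the picture viewer there is one more tool, called after "Emit:" as name([rows], argument=value, ...), one row to a line, values as JSON. step_arm: Moves the arm, as the interface text tells. Its arguments: {"type":"object","properties":{"linear":{"type":"array"},"turn":{"type":"array"},"fingers":{"type":"number"},"force":{"type":"number"}},"required":["linear","turn"]}

```bash
mkdir -p pics; python3 - <<'E'
from workcell import env,cams
import cv2,numpy as np,pickle
for n in("top","side"):
    f=cams.grab_frame(n); pickle.dump(f,open(f"{n}.pkl","wb"))
    cv2.imwrite(f"pics/{n}0.png",cv2.resize(f["color"],(800,600),interpolation=cv2.INTER_CUBIC))
    print(n,f["fx"],f["fy"],f["cx"],f["cy"],np.round(f["extrinsics"],3).tolist())
print(env.state())
E
```

```text
top 464.0745164527692 464.0745164527692 277.96029268962775 208.65895754435817 [[-0.014, -0.993, 0.119, 430.488], [-1.0, 0.015, 0.007, 7.793], [-0.008, -0.119, -0.993, 1136.828], [0.0, 0.0, 0.0, 1.0]]
side 381.3159579527328 381.3159579527328 278.466990335123 204.61570166100702 [[-0.954, -0.229, 0.194, 399.357], [-0.3, 0.712, -0.635, 484.783], [0.008, -0.664, -0.748, 662.895], [0.0, 0.0, 0.0, 1.0]]
{'time_s': 0.1, 'qpos': array([ 6.23937158e+01,  1.83464705e+01,  8.96990345e+01,  8.28829200e-04,
        7.20435330e+01, -1.14597106e+00]), 'qvel': array([ 0.0266055 ,  0.03400924, -0.14987016, -0.07944127,  0.02316078,
       -0.0121543 ]), 'effort': array([-9.70916881e-04, -4.13333595e+01, -2.32508665e+01,  7.27987709e-02,
        4.21586889e-02, -8.82965901e-05]), 'ee_pos': array([255.98756858, 514.35549052, 202.82206416]), 'ee_rot': array([-1.79910996e+02, -2.56862739e-03,  1.53539429e+02]), 'force': array([0.65508346, 0.28311777, 0.03686906]), 'torque': array([ 0.02178552, -0.0337265 ,  0.01215683]), 'gripper_force': 0.0, 'gripper_width': 91.2009886368809}
```

View pics/top0.png

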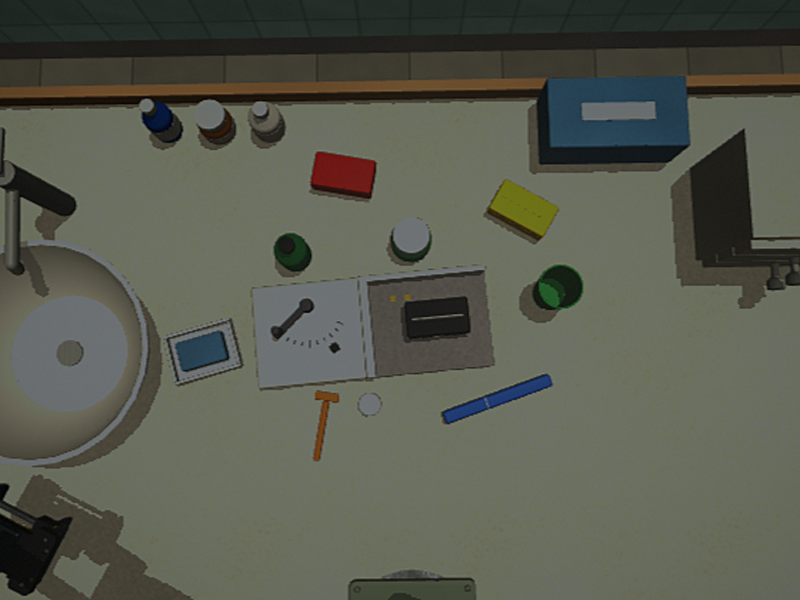

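View pics/side0.png

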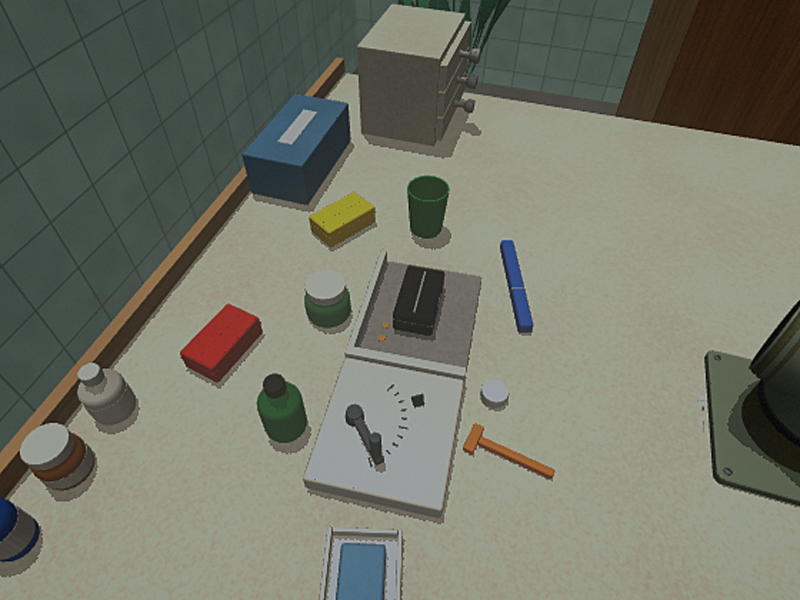

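Top view: pod at (255–370, 280–390), case at (437,317), lever from (307,305) to knob (277,332), tab (335,348). I'll enlarge both.

```bash
python3 - <<'E'
import cv2,pickle
f=pickle.load(open("top.pkl","rb"))["color"]; c=f[180:280,170:355]
cv2.imwrite("pics/top1.png",cv2.resize(cv2.convertScaleAbs(c,alpha=1.7),None,fx=4.3,fy=4.3,interpolation=cv2.INTER_CUBIC))
f=pickle.load(open("side.pkl","rb"))["color"]; c=f[170:370,205:345]
cv2.imwrite("pics/side1.png",cv2.resize(cv2.convertScaleAbs(c,alpha=1.4),None,fx=3,fy=3,interpolation=cv2.INTER_CUBIC))
E
```

```text
(no output)
```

View pics/top1.png

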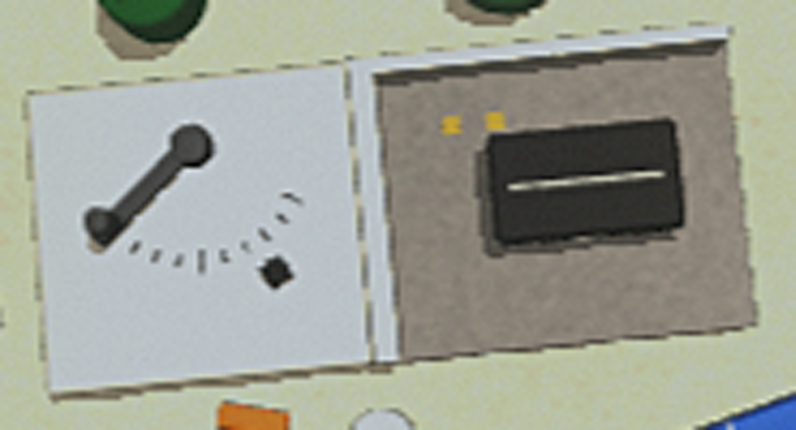

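View pics/side1.png

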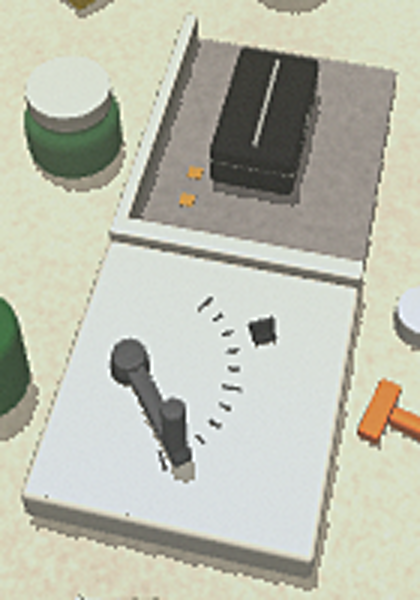

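```bash
cat > geo.py <<'E'
import numpy as np,pickle
from scipy.optimize import least_squares
C={n:pickle.load(open(n+".pkl","rb")) for n in("top","side")}
def orig(n,p): 
    p=np.array(p,float); return (p+.5)/4.3-.5+[170,180] if n=="top" else (p+.5)/3-.5+[205,170]
def proj(n,P):
    f=C[n];E=f["extrinsics"];q=(np.atleast_2d(P)-E[:3,3])@E[:3,:3]
    return np.c_[f["fx"]*q[:,0]/q[:,2]+f["cx"],f["fy"]*q[:,1]/q[:,2]+f["cy"]]
def ray(n,uv,z,f=None):
    f=C[n];E=f["extrinsics"];d=E[:3,:3]@[(uv[0]-f["cx"])/f["fx"],(uv[1]-f["cy"])/f["fy"],1]
    return E[:3,3]+d*(z-E[2,3])/d[2]
def T(p,L):
    L=np.array(L,float);c,s=np.cos(p[2]),np.sin(p[2])
    return np.c_[p[0]+c*L[:,0]-s*L[:,1],p[1]+s*L[:,0]+c*L[:,1],L[:,2]]
def fit(obs,x0):
    r=lambda p:np.concatenate([(proj(n,T(p,[L]))-orig(n,uv)).ravel() for n,uv,L in obs])
    s=least_squares(r,x0,loss="soft_l1");return s.x,r(s.x).reshape(-1,2)
E
python3 - <<'E'
from geo import *
np.set_printoptions(precision=2,suppress=True)
st=[("top",(27,93),(70,197,30)),("top",(50,388),(-100,197,30)),("top",(730,26),(70,-200,37)),("top",(374,72),(60,0,37)),("top",(398,360),(-100,0,37)),("top",(757,325),(-100,-200,12)),
("side",(22,497),(70,197,30)),("side",(313,565),(-100,197,30)),("side",(397,72),(-100,-200,12)),("side",(192,12),(70,-200,37)),("side",(130,218),(60,0,37))]
cs=[("top",(487,137),(30,52.5,50)),("top",(675,118),(30,-52.5,50)),("top",(684,224),(-30,-52.5,50)),("top",(495,243),(-30,52.5,50)),
("side",(243,47),(30,-52.5,50)),("side",(318,60),(-30,-52.5,50)),("side",(296,165),(-30,52.5,50)),("side",(212,152),(30,52.5,50))]
for g in(None,"top","side"):
    p,r=fit([o for o in st if g in(None,o[0])],[430,0,0]);print("st",g,p); 
    q,rc=fit([o for o in cs if g in(None,o[0])],[430,-60,0]);print("case",q)
    print(r.tolist() if not g else "",rc.tolist() if not g else "")
    inv=lambda P:np.array([[np.cos(p[2]),np.sin(p[2])],[-np.sin(p[2]),np.cos(p[2])]])@(P[:2]-p[:2])
    print("case in st",inv(q),q[2]-p[2])
    for n,k,t in(("top",(103,220),(276,270)),("side",(173,405),(262,325))):
        for nm,uv,z in(("knob",k,85),("tab",t,44)):
            d=ray(n,orig(n,uv),z); v=inv(d)-[30,105]
            print(n,nm,d,"r",np.hypot(*v),"ang",np.arctan2(-v[1],-v[0])*-1 and 1+np.arctan2(v[1],v[0])- np.pi*np.sign(v[1]))
E
```

```text
st None [530.94  61.76   0.08]
case [528.2  -48.82   0.09]
[[-1.1699152229587924, 0.11874128436872411], [-1.6711720605090363, 2.3507150775973855], [-0.45987374802416525, -0.3062268772245602], [-0.3116705595906524, 0.9673398175462751], [0.12272991225000851, 0.9770333219327085], [-0.25951875688440396, 1.2496421460385818], [-1.427195909496021, -1.3682236400418901], [0.005770567654906245, -1.2897662875180913], [0.2538110509360081, -0.7762336070912568], [-1.7631427016653447, -0.039335010466686526], [-0.23750667050254037, -1.1009645941472286]] [[-1.1266529396147007, 0.35842543316525166], [-0.5489558432344666, 0.20262277131061524], [0.2990262112027722, 0.8400502660139466], [-0.33707170879614523, 1.0359694446657102], [-0.8779389692035693, -0.9575969240849531], [0.40743466277012885, -1.049678409850344], [-0.3558907481788651, -0.19357495625578736], [-0.8217645869353873, -0.8372775002925152]]
case in st [ -11.62 -110.  ] 0.008395768933746162
top knob [509.06 207.25  85.  ] r 57.912883226697986 ang 0.19417021578123794
top tab [483.36 120.    44.  ] r 84.56386609664824 ang 1.5351542851912043
side
[... 267 characters left out ...]
9.06 207.25  85.  ] r 60.75265474506086 ang 0.20633298871857964
top tab [483.36 120.    44.  ] r 85.80155909521308 ang 1.5073033791490689
side knob [508.22 211.78  85.  ] r 64.42596842653406 ang 0.16185741196751557
side tab [481.07 125.    44.  ] r 85.12257113777936 ang 1.4434308481760336
st side [529.24  63.42   0.08]
case [526.75 -47.08  12.66]
 
case in st [ -11.26 -109.95] 12.579933720248153
top knob [509.06 207.25  85.  ] r 55.63178783216665 ang 0.19804142489749577
top tab [483.36 120.    44.  ] r 84.23296435113679 ang 1.5629145872979446
side knob [508.22 211.78  85.  ] r 59.32769477000361 ang 0.15013113431564395
side tab [481.07 125.    44.  ] r 83.24321960316149 ang 1.4982961256671334
```

```bash
cat > mv.py <<'E'
import sys,numpy as np
from workcell import env
S=np.array([531.,62.]);Y=0.0815
def w(x,y): c,s=np.cos(Y),np.sin(Y); return S+[c*x-s*y,s*x+c*y]
def show(x,y,z,yaw):   # station xy, world z, yaw rel station deg
    s=env.state();y0=np.radians(s["ee_rot"][2]);d=np.r_[w(x,y),z]-s["ee_pos"]
    c,n=np.cos(y0),np.sin(y0)
    t=(np.degrees(Y)+yaw-s["ee_rot"][2]+180)%360-180
    print("world",w(x,y),"lin",np.round(np.array([c*d[0]+n*d[1],n*d[0]-c*d[1],-d[2]])/300,4),"turn(+ccw world)",round(t/360,4),"=> tool turn",round(-t/360,4))
if __name__=="__main__": show(*map(float,sys.argv[1:5]))
E
python3 mv.py -11.6 -208 150 90; python3 -c "
from geo import *
import numpy as np
for n,uv,z in(('top',(410,240),65),('top',(285,243),105),('top',(557,280),90)):print(ray(n,np.array(uv)/1.4286,z))"
```

```text
world [ 536.37174339 -146.25394203] lin [-1.8179 -1.5549  0.1761] turn(+ccw world) -0.1635 => tool turn 0.1635
[655.23125619  -7.69721742  65.        ]
[645.06622846 191.11327044 105.        ]
[ 581.54387529 -240.32068157   90.        ]
```

Emit:
step_arm([
  [-0.91, -0.777, 0.09],
  [-0.91, -0.777, 0.09],
  [-0.91, -0.777, 0.09],
  [-0.91, -0.777, 0.09],
  [-0.91, -0.777, 0.09],
  [-0.91, -0.777, 0.09],
  [-0.91, -0.777, 0.09],
  [-0.91, -0.777, 0.09],
], turn=[0, 0, 0, 0, 0, 0, 0, 0], fingers=0.4)

```text
time_s: 1.1
ee_pos: [396.6, 184.8, 176.5]
ee_rot: [180.0, -0.0, 153.5]
force: [0.2, -0.1, 0.1]
gripper_width: 27.3
gripper_force: 0.0
```

Emit:
step_arm([
  [-0.908, -0.778, 0.09],
  [-0.908, -0.778, 0.09],
  [-0.908, -0.778, 0.09],
  [-0.908, -0.778, 0.09],
  [-0.908, -0.778, 0.09],
  [-0.908, -0.778, 0.09],
  [-0.908, -0.778, 0.09],
  [-0.908, -0.778, 0.09],
  [-0.908, -0.778, 0.09],
], turn=[0.1635, 0.1635, 0.1635, 0.1635, 0.1635, 0.1635, 0.1635, 0.1635, 0.1635])

```text
time_s: 2.22
ee_pos: [536.4, -144.0, 149.7]
ee_rot: [-180.0, -0.0, 94.8]
force: [-0.2, -0.2, -0.2]
gripper_width: 27.3
gripper_force: 0.0
```

```bash
python3 mv.py -11.6 -208 31 90
```

```text
world [ 536.37174339 -146.25394203] lin [-0.0076 -0.0008  0.3957] turn(+ccw world) -0.0005 => tool turn 0.0005
```

Emit:
step_arm([
  [-0.0076, 0, 0.2],
  [-0.0076, 0, 0.39],
  [-0.0076, 0, 0.396],
  [-0.0076, 0, 0.396],
], turn=[0, 0, 0, 0])

```text
time_s: 2.72
ee_pos: [538.2, -147.8, 32.5]
ee_rot: [179.8, 0.0, 94.7]
force: [1.2, 0.1, 0.6]
gripper_width: 27.0
gripper_force: 0.0
```

Emit:
step_arm([
  [0.03, 0, 0],
  [0.06, 0, 0],
  [0.08, 0, 0],
  [0.1, 0, 0],
  [0.12, 0, 0],
  [0.14, 0, 0],
  [0.16, 0, 0],
  [0.18, 0, 0],
  [0.2, 0, 0],
  [0.22, 0, 0],
  [0.235, 0, 0],
  [0.25, 0, 0],
  [0.25, 0, 0],
], turn=[0, 0, 0, 0, 0, 0, 0, 0, 0, 0, 0, 0, 0])

```text
time_s: 4.35
ee_pos: [530.3, -72.6, 30.5]
ee_rot: [-180.0, -0.1, 94.7]
force: [-0.5, -0.2, -0.1]
gripper_width: 27.3
gripper_force: 0.1
```

```bash
python3 - <<'E'
from workcell import env,cams
import cv2,pickle
f=cams.grab_frame("top"); pickle.dump(f,open("topb.pkl","wb"))
c=f["color"][180:280,170:355]
cv2.imwrite("pics/top2.png",cv2.resize(cv2.convertScaleAbs(c,alpha=1.7),None,fx=4.3,fy=4.3,interpolation=cv2.INTER_CUBIC))
E
```

```text
(no output)
```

View pics/top2.png

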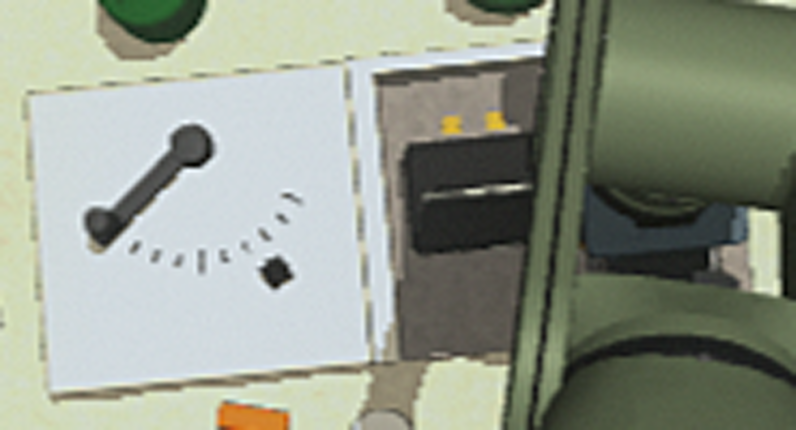

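The case is moving squarely, its left edge at x≈405 and the side stop at ≈380, so about 10 mm remain.

Emit:
step_arm([
  [0.01, 0, 0],
  [0.02, 0, 0],
  [0.028, 0, 0],
  [0.034, 0, 0],
  [0.034, 0, 0],
], turn=[0, 0, 0, 0, 0])

```text
time_s: 5.03
ee_pos: [529.8, -62.9, 30.8]
ee_rot: [180.0, -0.0, 94.7]
force: [0.1, -0.1, -0.3]
gripper_width: 27.4
gripper_force: 0.0
```

Emit:
step_arm([
  [0.005, 0, 0],
  [0.01, 0, 0],
  [0.01, 0, 0],
], turn=[0, 0, 0])

```text
time_s: 5.4
ee_pos: [529.8, -60.3, 30.8]
ee_rot: [180.0, 0.0, 94.7]
force: [0.4, -1.5, -0.8]
gripper_width: 27.4
gripper_force: 0.8
```

Emit:
step_arm([
  [0.005, 0, 0],
  [0.005, 0, 0],
], turn=[0, 0])

```text
time_s: 5.65
ee_pos: [530.0, -60.1, 30.9]
ee_rot: [179.9, 0.2, 94.8]
force: [0.5, -6.9, -1.1]
gripper_width: 27.4
gripper_force: 3.4
```

Emit:
step_arm([
  [0.005, 0, 0],
  [0.005, 0, 0],
], turn=[0, 0])

```text
time_s: 5.9
ee_pos: [530.1, -60.1, 31.1]
ee_rot: [179.9, 0.3, 94.8]
force: [-0.1, -11.2, -0.1]
gripper_width: 27.5
gripper_force: 5.9
```

Emit:
step_arm([
  [-0.06, 0, 0],
  [-0.12, 0, 0],
  [-0.12, 0, -0.2],
  [-0.12, 0, -0.25],
  [-0.12, 0, -0.25],
], turn=[0, 0, 0, 0, 0])

```text
time_s: 6.52
ee_pos: [532.9, -93.6, 106.6]
ee_rot: [179.9, 0.0, 94.6]
force: [-0.6, 0.2, -1.0]
gripper_width: 27.5
gripper_force: 0.0
```

```bash
python3 mv.py -88 -52.5 106 0
```

```text
world [447.56611208   2.51019964] lin [ 0.3423 -0.2575  0.0021] turn(+ccw world) -0.2499 => tool turn 0.2499
```

Emit:
step_arm([
  [0.17, -0.257, 0],
  [0.342, -0.257, 0],
  [0.342, -0.257, 0],
  [0.342, -0.257, 0],
  [0.342, -0.257, 0],
  [0.342, -0.257, 0],
  [0.342, -0.257, 0],
  [0.342, -0.257, 0],
  [0.342, -0.257, 0],
  [0.342, -0.257, 0],
  [0.342, -0.257, 0],
], turn=[0.25, 0.25, 0.25, 0.25, 0.25, 0.25, 0.25, 0.25, 0.25, 0.25, 0.25], fingers=-0.1)

```text
time_s: 7.9
ee_pos: [446.5, 2.9, 104.9]
ee_rot: [-180.0, 0.1, 4.8]
force: [-0.6, -0.2, -0.3]
gripper_width: 50.2
gripper_force: 0.0
```

```bash
python3 mv.py -88 -52.5 31 0
```

```text
world [447.56611208   2.51019964] lin [0.0036 0.0015 0.2464] turn(+ccw world) -0.0002 => tool turn 0.0002
```

Emit:
step_arm([
  [0, 0, 0.15],
  [0, 0, 0.246],
  [0, 0, 0.246],
  [0.04, 0, 0.246],
  [0.07, 0, 0.246],
  [0.09, 0, 0.246],
  [0.11, 0, 0.246],
  [0.13, 0, 0.246],
  [0.15, 0, 0.246],
  [0.17, 0, 0.246],
  [0.19, 0, 0.246],
  [0.21, 0, 0.246],
  [0.21, 0, 0.246],
], turn=[0, 0, 0, 0, 0, 0, 0, 0, 0, 0, 0, 0, 0])

```text
time_s: 9.52
ee_pos: [511.3, 8.1, 32.0]
ee_rot: [180.0, -0.1, 4.7]
force: [-0.1, 0.7, -0.8]
gripper_width: 50.0
gripper_force: 0.0
```

Emit:
step_arm([
  [0.008, 0, 0],
  [0.016, 0, 0],
  [0.02, 0, 0],
  [0.02, 0, 0],
], turn=[0, 0, 0, 0])

```text
time_s: 10.02
ee_pos: [516.1, 8.5, 31.9]
ee_rot: [-180.0, -0.0, 4.7]
force: [-0.9, 0.7, -0.2]
gripper_width: 50.1
gripper_force: 0.7
```

Emit:
step_arm([
  [0.008, 0, 0],
  [0.01, 0, 0],
  [0.01, 0, 0],
], turn=[0, 0, 0])

```text
time_s: 10.4
ee_pos: [518.5, 8.6, 31.9]
ee_rot: [180.0, 0.0, 4.7]
force: [-3.8, -0.7, 1.7]
gripper_width: 50.0
gripper_force: 1.7
```

Emit:
step_arm([
  [0.005, 0, 0],
  [0.005, 0, 0],
], turn=[0, 0])

```text
time_s: 10.65
ee_pos: [518.5, 8.7, 31.9]
ee_rot: [-180.0, 0.2, 4.7]
force: [-6.0, -2.1, 5.0]
gripper_width: 50.1
gripper_force: 3.3
```

Emit:
step_arm([
  [0.006, 0, 0],
  [0.006, 0, 0],
], turn=[0, 0])

```text
time_s: 10.9
ee_pos: [518.5, 8.7, 31.7]
ee_rot: [-180.0, 0.4, 4.7]
force: [-10.0, -2.0, 8.4]
gripper_width: 49.9
gripper_force: 5.0
```

Emit:
step_arm([
  [-0.04, 0, 0],
  [-0.12, 0, 0],
  [-0.2, 0, 0],
  [-0.2, 0, -0.15],
  [-0.2, 0, -0.3],
  [-0.2, 0, -0.3],
], turn=[0, 0, 0, 0, 0, 0], fingers=0.1, force=5)

```text
time_s: 11.65
ee_pos: [466.1, 4.1, 125.5]
ee_rot: [180.0, -0.7, 4.7]
force: [-0.5, 0.1, -0.3]
gripper_width: 41.1
gripper_force: 0.0
```

```bash
cat > lev.py <<'E'
import sys,numpy as np
from mv import *
def at(phi,r,z,yaw=None):
    a=np.pi+phi-1; show(30+r*np.cos(a),105+r*np.sin(a),z,np.degrees(phi-1) if yaw is None else yaw)
if __name__=="__main__":
    for p in sys.argv[3:]: at(float(p),float(sys.argv[1]),float(sys.argv[2]))
E
python3 - <<'E'
from lev import *
from workcell import cams
import cv2,pickle
c,s=np.cos(Y),np.sin(Y)
for k in([508.6,209.5],[482.2,122.5]):
    d=np.array([[c,s],[-s,c]])@(np.array(k)-w(30,105)); print(np.hypot(*d),(np.arctan2(d[1],d[0])%(2*np.pi))-np.pi+1)
at(.16,62,115);at(.16,62,68)
ims=[]
f=cams.grab_frame("top");pickle.dump(f,open("topc.pkl","wb"));a=f["color"][180:280,170:355]
f=cams.grab_frame("side");b=f["color"][170:370,205:345]
a=cv2.resize(a,None,fx=2.5,fy=2.5,interpolation=cv2.INTER_CUBIC);b=cv2.resize(b,None,fx=2.4,fy=2.4,interpolation=cv2.INTER_CUBIC)
o=np.zeros((480,800,3),np.uint8);o[:a.shape[0],:a.shape[1]]=a;o[:,464:]=b[:,:336]
cv2.imwrite("pics/c.png",cv2.convertScaleAbs(o,alpha=1.6))
E
```

```text
59.55615236501092 0.1728410702967289
84.21601618085329 1.5047786286239275
world [507.34853997 211.73944086] lin [ 0.1933 -0.6785  0.0352] turn(+ccw world) -0.1337 => tool turn 0.1337
world [507.34853997 211.73944086] lin [ 0.1933 -0.6785  0.1918] turn(+ccw world) -0.1337 => tool turn 0.1337
```

View pics/c.png

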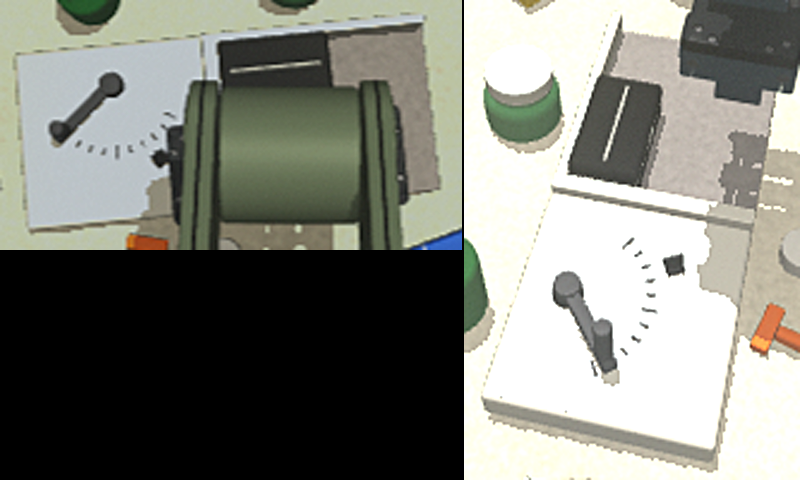

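The case sits flush against both stops in both views, so next is the lever.

Emit:
step_arm([
  [0.193, -0.678, 0.02],
  [0.193, -0.678, 0.02],
  [0.193, -0.678, 0.02],
  [0.193, -0.678, 0.02],
  [0.193, -0.678, 0.02],
  [0.193, -0.678, 0.02],
  [0.193, -0.678, 0.02],
], turn=[0.134, 0.134, 0.134, 0.134, 0.134, 0.134, 0.134])

```text
time_s: 12.62
ee_pos: [509.8, 186.2, 112.4]
ee_rot: [-178.5, 2.4, -41.2]
force: [-0.3, -0.3, 0.1]
gripper_width: 40.7
gripper_force: 0.0
```

```bash
python3 lev.py 62 68 .16
```

```text
world [507.34853997 211.73944086] lin [-0.0622 -0.0589  0.1481] turn(+ccw world) -0.0063 => tool turn 0.0063
```

Emit:
step_arm([
  [0, 0, 0],
  [0, 0, 0],
], turn=[0, 0])

```text
time_s: 12.88
ee_pos: [510.3, 186.5, 113.6]
ee_rot: [-178.4, 2.3, -41.1]
force: [0.5, -0.4, 0.3]
gripper_width: 41.4
gripper_force: 0.0
```

```bash
python3 lev.py 62 68 .16
```

```text
world [507.34853997 211.73944086] lin [-0.0627 -0.0569  0.1521] turn(+ccw world) -0.0064 => tool turn 0.0064
```

Joint 6 ran into its range, so I'll flip the wrist half a turn, which gives the same grasp.

Emit:
step_arm([
  [0, 0, -0.03],
  [0, 0, -0.03],
  [0, 0, -0.03],
  [0, 0, -0.03],
  [0, 0, -0.03],
  [0, 0, -0.03],
  [0, 0, -0.03],
  [0, 0, -0.03],
  [0, 0, -0.03],
  [0, 0, -0.03],
], turn=[-0.25, -0.25, -0.25, -0.25, -0.25, -0.25, -0.25, -0.25, -0.25, -0.25])

```text
time_s: 14.12
ee_pos: [510.4, 186.1, 122.8]
ee_rot: [-177.7, -1.6, 48.7]
force: [0.4, -0.6, 0.8]
gripper_width: 40.9
gripper_force: 0.0
```

Emit:
step_arm([
  [0, 0, 0],
  [0, 0, 0],
  [0, 0, 0],
  [0, 0, 0],
  [0, 0, 0],
  [0, 0, 0],
  [0, 0, 0],
  [0, 0, 0],
  [0, 0, 0],
  [0, 0, 0],
], turn=[-0.244, -0.244, -0.244, -0.244, -0.244, -0.244, -0.244, -0.244, -0.244, -0.244])

```text
time_s: 15.38
ee_pos: [510.4, 186.1, 122.7]
ee_rot: [178.5, -2.4, 136.5]
force: [0.5, 0.2, -0.5]
gripper_width: 40.9
gripper_force: 0.0
```

```bash
sed -i 's/np.degrees(phi-1) if/180+np.degrees(phi-1) if/' lev.py; python3 lev.py 62 68 .16
```

```text
world [507.34853997 211.73944086] lin [0.0663 0.055  0.1822] turn(+ccw world) 0.0 => tool turn -0.0
```

```bash
cat > p.py <<'E'
import re
s=open("mv.py").read()
a=s.index("    c,n=");b=s.index("    t=(")
s=s[:a]+"    from scipy.spatial.transform import Rotation as Ro; l=Ro.from_euler('xyz',s['ee_rot'],degrees=True).inv().apply(d)/300\n"+s[b:]
s=re.sub(r'np\.round\(np\.array.*?/300,4\)','np.round(l,4)',s)
open("mv.py","w").write(s)
E
python3 p.py; python3 lev.py 62 115 .16; python3 lev.py 62 68 .16
```

```text
world [507.34853997 211.73944086] lin [0.0652 0.0542 0.0298] turn(+ccw world) 0.0 => tool turn -0.0
world [507.34853997 211.73944086] lin [0.0587 0.05   0.1862] turn(+ccw world) 0.0 => tool turn -0.0
```

Emit:
step_arm([
  [0.065, 0.054, 0.03],
  [0.065, 0.054, 0.03],
  [0.062, 0.052, 0.1],
  [0.059, 0.05, 0.186],
  [0.059, 0.05, 0.186],
  [0.059, 0.05, 0.186],
], turn=[0, 0, 0, 0, 0, 0])

```text
time_s: 16.12
ee_pos: [507.9, 211.6, 68.9]
ee_rot: [178.4, -2.4, 136.6]
force: [-0.1, 1.3, 0.2]
gripper_width: 41.2
gripper_force: 0.0
```

Emit:
step_arm([
  [0, 0, 0],
  [0, 0, 0],
  [0, 0, 0],
  [0, 0, 0],
], turn=[0, 0, 0, 0], fingers=1, force=5)

```text
time_s: 16.62
ee_pos: [507.9, 212.3, 68.6]
ee_rot: [178.4, -2.4, 136.7]
force: [0.8, 2.7, 1.4]
gripper_width: 13.5
gripper_force: 5.0
```

```bash
python3 lev.py 62 68 .5 .84 1.18 1.505
```

```text
world [495.70301943 194.28997145] lin [-0.0118 -0.0715 -0.0005] turn(+ccw world) 0.0537 => tool turn -0.0537
world [490.54332342 173.95577197] lin [-0.0458 -0.1325 -0.0037] turn(+ccw world) 0.1079 => tool turn -0.1079
world [492.46018899 153.06491852] lin [-0.0982 -0.1787 -0.0072] turn(+ccw world) 0.162 => tool turn -0.162
world [500.7136551  134.77991065] lin [-0.16   -0.2041 -0.0105] turn(+ccw world) 0.2137 => tool turn -0.2137
```

Emit:
step_arm([
  [-0.003, -0.037, 0],
  [-0.012, -0.0715, 0],
  [-0.0265, -0.104, -0.002],
  [-0.046, -0.1325, -0.004],
  [-0.07, -0.158, -0.005],
  [-0.098, -0.179, -0.007],
  [-0.128, -0.1935, -0.009],
  [-0.16, -0.204, -0.01],
  [-0.16, -0.204, -0.01],
  [-0.16, -0.204, -0.01],
], turn=[-0.027, -0.054, -0.081, -0.108, -0.135, -0.162, -0.188, -0.214, -0.214, -0.214])

```text
time_s: 17.88
ee_pos: [502.6, 134.7, 68.4]
ee_rot: [177.5, 1.2, -146.5]
force: [5.2, 0.9, 3.7]
gripper_width: 13.3
gripper_force: 5.0
```

```bash
python3 lev.py 62 68 1.505;python3 - <<'E'
from workcell import env;from mv import *
s=env.state();d=s["ee_pos"][:2]-w(30,105);print(s["gripper_width"],np.hypot(*d),(np.arctan2(d[1],d[0])-Y)%(2*np.pi)-np.pi+1)
E
```

```text
world [500.7136551  134.77991065] lin [0.0051 0.0034 0.0012] turn(+ccw world) 0.0003 => tool turn -0.0003
13.293316761857152 60.49873397677068 1.5223971097481592
```

Emit:
step_arm([
  [0, 0, 0],
  [0, 0, 0],
  [0, 0, 0],
  [0, 0, -0.15],
  [0, 0, -0.3],
  [0.3, 0, -0.3],
  [0.6, 0.3, -0.3],
  [0.6, 0.3, -0.3],
  [0.6, 0.3, -0.3],
  [0.6, 0.3, -0.3],
], turn=[0, 0, 0, 0, 0, 0, 0, 0, 0, 0], fingers=0.1)

```text
time_s: 19.12
ee_pos: [300.0, 104.8, 158.5]
ee_rot: [177.3, 1.0, -146.3]
force: [0.8, -0.4, -0.0]
gripper_width: 41.2
gripper_force: 0.0
```

```bash
python3 - <<'E'
from workcell import cams
import cv2,pickle,numpy as np
f=cams.grab_frame("top");pickle.dump(f,open("topd.pkl","wb"));a=f["color"][185:275,170:350]
f=cams.grab_frame("side");pickle.dump(f,open("sided.pkl","wb"));b=f["color"][240:370,205:345]
a=cv2.resize(a,None,fx=4,fy=4,interpolation=cv2.INTER_CUBIC);b=cv2.resize(b,None,fx=4,fy=4,interpolation=cv2.INTER_CUBIC)
cv2.imwrite("pics/d1.png",cv2.convertScaleAbs(a,alpha=1.7));cv2.imwrite("pics/d2.png",cv2.convertScaleAbs(b,alpha=1.4))
E
```

```text
(no output)
```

View pics/d1.png

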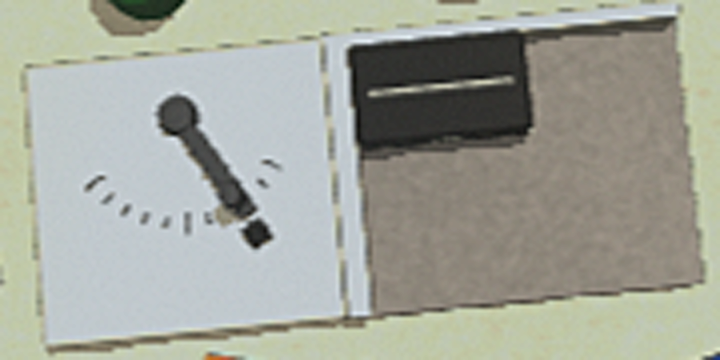

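View pics/d2.png

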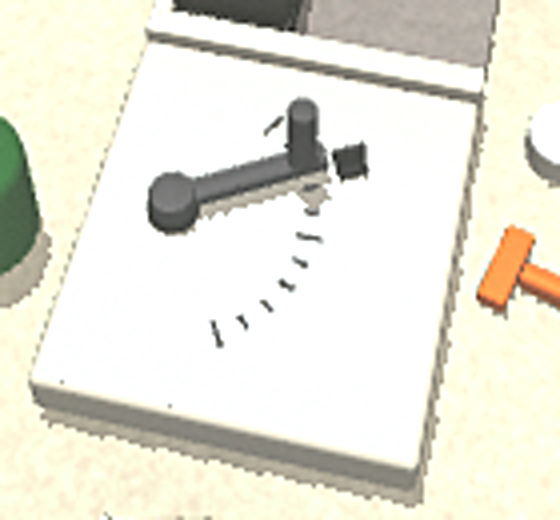

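```bash
python3 - <<'E'
from geo import *
Y=.0815
def inv(d,S):
    c,s=np.cos(Y),np.sin(Y);v=np.array([[c,s],[-s,c]])@(d[:2]-S)-[30,105];return np.round([np.hypot(*v),np.arctan2(v[1],v[0])%(2*np.pi)-np.pi+1],3)
o={"top":(170,185),"side":(205,240)}
for n,S,pts in(("top",(533.1,60.4),[("knob",(231,191),85),("barend",(249,212),44),("tab",(257,234),44)]),("side",(529.2,63.4),[("knob",(303,107),85),("barend",(325,161),42),("tab",(350,161),44)])):
    for nm,uv,z in pts:
        u=(np.array(uv)+.5)/4-.5+o[n]; print(n,nm,inv(ray(n,u,z),S))
E
python3 - <<'E'
# image-code centroids: dark blobs (tab before/after)
import cv2,pickle,numpy as np
from workcell import env
for n in("top","side"):
    for k in("","d"):
        g=cv2.cvtColor(pickle.load(open("%s%s.pkl"%(n,k),"rb"))["color"],6)
        x0,y0=(226,235) if n=="top" else (284,272)
        p=g[y0:y0+18,x0:x0+18]; t=np.median(p)*.45; m=cv2.connectedComponentsWithStats((p<t).astype(np.uint8))
        print(n,k,[(round(c[0]+x0,2),round(c[1]+y0,2),int(s[4])) for c,s in zip(m[3][1:],m[2][1:])])
E
```

```text
top knob [62.389  1.556]
top barend [73.624  1.542]
top tab [86.999  1.498]
side knob [61.799  1.581]
side barend [71.357  1.503]
side tab [82.199  1.451]
top  [(np.float64(233.77), np.float64(242.94), 31)]
top d [(np.float64(229.58), np.float64(236.46), 26), (np.float64(233.61), np.float64(243.03), 31)]
side  [(np.float64(292.16), np.float64(280.17), 58)]
side d [(np.float64(284.71), np.float64(279.71), 14), (np.float64(292.16), np.float64(280.17), 58), (np.float64(284.0), np.float64(286.0), 1)]
```

The lever appears roughly 0.04 rad past the tab, so I'll enlarge to confirm.

```bash
python3 - <<'E'
import cv2,pickle,numpy as np
a=pickle.load(open("topd.pkl","rb"))["color"][206:250,208:242]
b=pickle.load(open("sided.pkl","rb"))["color"][260:300,238:302]
a=cv2.resize(a,None,fx=9,fy=9,interpolation=cv2.INTER_CUBIC);b=cv2.resize(b,None,fx=7.5,fy=7.5,interpolation=cv2.INTER_CUBIC)
o=np.zeros((400,800,3),np.uint8);o[:396,:306]=cv2.convertScaleAbs(a,alpha=2.4);o[:300,310:790]=cv2.convertScaleAbs(b,alpha=1.8)
cv2.imwrite("pics/e.png",o)
E
```

```text
(no output)
```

View pics/e.png

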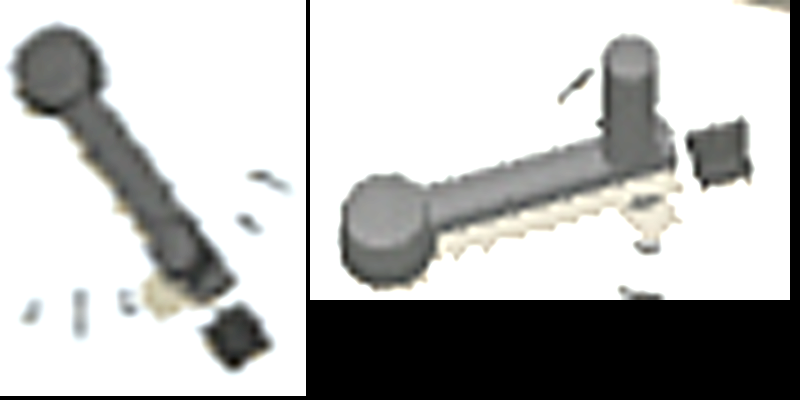

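```bash
cat > sil.py <<'E'
from geo import *
import cv2,sys
K=6;Y=.0815;B=(205,200,50,55),(235,255,75,50)
def box(r0,r1,h,z0,z1): return [(r,t,z) for r in(r0,r1) for t in(-h,h) for z in(z0,z1)]
def cyl(r,R,z0,z1): return [(r+R*np.cos(a),R*np.sin(a),z) for a in np.linspace(0,6.28,40) for z in(z0,z1)]
def ren(n,S,parts,off,b):
    m=np.zeros((b[3]*K,b[2]*K),np.uint8)
    for phi,P in parts:
        P=np.array(P);a=np.pi+phi-1+Y;c,s=np.cos(a),np.sin(a)
        cx=S[0]+np.cos(Y)*30-np.sin(Y)*105;cy=S[1]+np.sin(Y)*30+np.cos(Y)*105
        W=np.c_[cx+c*P[:,0]-s*P[:,1],cy+s*P[:,0]+c*P[:,1],P[:,2]]
        uv=(proj(n,W)+off-b[:2]+.5)*K-.5
        cv2.fillConvexPoly(m,cv2.convexHull(np.round(uv).astype(np.int32)),1)
    return m
def run(sfx,phi0):
  for n,S,b in(("top",(533.1,60.4),B[0]),("side",(529.2,63.4),B[1])):
    g=cv2.cvtColor(pickle.load(open(n+sfx+".pkl","rb"))["color"],6)
    p=cv2.resize(g[b[1]:b[1]+b[3],b[0]:b[0]+b[2]],None,fx=K,fy=K,interpolation=cv2.INTER_CUBIC)
    t=np.percentile(p,85)*.62; k,l,st,_=cv2.connectedComponentsWithStats((p<t).astype(np.uint8))
    o=np.isin(l,[i for i in range(1,k) if st[i,4]>20*K*K and st[i,0]>0 and st[i,1]>0 and st[i,0]+st[i,2]<b[2]*K and st[i,1]+st[i,3]<b[3]*K]).astype(np.uint8)
    def cost(q):
        m=ren(n,S,[(q[0],box(0,74,6,36,44)),(q[0],cyl(62,7,40,85)),(q[0],cyl(0,q[4],30,q[5])),(q[1],box(78,92,7,30,34)),(q[1],box(78,92,2,30,44))],q[2:4],b)
        return float((m!=o).sum())/K/K
    from scipy.optimize import differential_evolution as D
    r=D(cost,[(phi0-.2,phi0+.2),(1.35,1.65),(-3,3),(-3,3),(8,14),(40,56)],seed=1,maxiter=60,popsize=12,tol=1e-6)
    print(n,sfx,np.round(r.x,3),"diff",round(r.x[0]-r.x[1],3),"cost",round(r.fun,1),"area",o.sum()/K/K)
if __name__=="__main__": run(sys.argv[1],float(sys.argv[2]))
E
python3 sil.py d 1.52; python3 sil.py "" .17
```

```text
top d [ 1.533  1.501 -0.225  0.529 11.572 40.359] diff 0.032 cost 18.3 area 270.72222222222223
side d [ 1.5500e+00  1.5160e+00 -6.6100e-01 -4.2000e-02  1.1497e+01  4.4631e+01] diff 0.035 cost 45.8 area 564.9444444444445
top  [-2.7000e-02  1.5970e+00 -2.9800e+00  2.4230e+00  8.0040e+00  4.0092e+01] diff -1.624 cost 73.8 area 37.916666666666664
side  [-1.8000e-02  1.5970e+00  7.2200e-01  2.9890e+00  8.0120e+00  4.0085e+01] diff -1.615 cost 131.4 area 65.83333333333333
```

Both cameras agree on +0.033 rad, so I'll regrasp and bring the lever back by that much.

```bash
python3 lev.py 61 120 1.489; python3 lev.py 61 68 1.489
```

```text
world [501.01289746 136.1505402 ] lin [-0.6055 -0.2865  0.1271] turn(+ccw world) -0.0027 => tool turn 0.0027
world [501.01289746 136.1505402 ] lin [-0.6024 -0.2945  0.3003] turn(+ccw world) -0.0027 => tool turn 0.0027
```

Emit:
step_arm([
  [-0.6055, -0.2865, 0],
  [-0.6055, -0.2865, 0],
  [-0.6055, -0.2865, 0],
  [-0.6055, -0.2865, 0.02],
  [-0.6055, -0.2865, 0.127],
  [-0.6055, -0.2865, 0.127],
], turn=[0.0027, 0.0027, 0.0027, 0.0027, 0.0027, 0.0027])

```text
time_s: 19.98
ee_pos: [498.0, 135.3, 116.7]
ee_rot: [177.2, 0.5, -147.3]
force: [-0.7, 0.5, -0.3]
gripper_width: 40.9
gripper_force: 0.0
```

```bash
python3 lev.py 61 68 1.489
```

```text
world [501.01289746 136.1505402 ] lin [-0.0083 -0.0111  0.1621] turn(+ccw world) 0.0 => tool turn -0.0
```

Emit:
step_arm([
  [-0.008, -0.011, 0.08],
  [-0.008, -0.011, 0.162],
  [-0.008, -0.011, 0.162],
  [-0.008, -0.011, 0.162],
], turn=[0, 0, 0, 0])

```text
time_s: 20.48
ee_pos: [504.0, 137.0, 72.1]
ee_rot: [177.4, 1.0, -147.3]
force: [0.0, -0.8, 0.3]
gripper_width: 40.8
gripper_force: 0.0
```

Emit:
step_arm([
  [0, 0, 0],
  [0, 0, 0],
  [0, 0, 0],
  [0, 0, 0],
], turn=[0, 0, 0, 0], fingers=1)

```text
time_s: 20.98
ee_pos: [503.4, 136.6, 71.1]
ee_rot: [177.4, 0.9, -147.3]
force: [-0.5, -2.1, 2.8]
gripper_width: 13.3
gripper_force: 5.0
```

```bash
python3 lev.py 61 68 1.489; python3 - <<'E'
from workcell import env;from mv import *
s=env.state();d=s["ee_pos"][:2]-w(30,105);print(s["ee_rot"],np.hypot(*d),(np.arctan2(d[1],d[0])-Y)%(2*np.pi)-np.pi+1)
E
```

```text
world [501.01289746 136.1505402 ] lin [0.0077 0.0025 0.0104] turn(+ccw world) -0.0001 => tool turn 0.0001
[ 177.35214558    0.93538513 -147.29106522] 58.75088435889087 1.5042573514103053
```

Emit:
step_arm([
  [0, 0.003, 0],
  [0, 0.003, 0],
  [0, 0.003, 0],
], turn=[0, 0, 0])

```text
time_s: 21.35
ee_pos: [502.8, 137.5, 71.1]
ee_rot: [177.3, 0.9, -147.3]
force: [0.5, -2.7, 4.1]
gripper_width: 13.7
gripper_force: 5.1
```

```bash
python3 - <<'E'
from workcell import env;from mv import *
s=env.state();d=s["ee_pos"][:2]-w(30,105);print(s["ee_pos"],np.hypot(*d),(np.arctan2(d[1],d[0])-Y)%(2*np.pi)-np.pi+1)
E
```

```text
[502.80838305 137.50151609  71.05066355] 58.75950344333186 1.4861516738135578
```

Now release, clear out and check.

Emit:
step_arm([
  [0, 0, 0],
  [0, 0, 0],
  [0, 0, 0],
  [0, 0, -0.15],
  [0, 0, -0.3],
  [0.3, 0, -0.3],
  [0.6, 0.3, -0.3],
  [0.6, 0.3, -0.3],
  [0.6, 0.3, -0.3],
  [0.6, 0.3, -0.3],
], turn=[0, 0, 0, 0, 0, 0, 0, 0, 0, 0], fingers=0.1)

```text
time_s: 22.6
ee_pos: [303.3, 111.9, 162.4]
ee_rot: [177.3, 1.0, -147.2]
force: [-0.1, 1.5, 1.1]
gripper_width: 40.9
gripper_force: 0.0
```

```bash
python3 - <<'E'
from workcell import cams
import cv2,pickle,numpy as np
for n in("top","side"):
    f=cams.grab_frame(n);pickle.dump(f,open(n+"e.pkl","wb"))
    cv2.imwrite("pics/%se.png"%n,f["color"])
a=cv2.imread("pics/tope.png")[130:300,100:430];b=cv2.imread("pics/sidee.png")[100:400,160:420]
o=np.zeros((600,800,3),np.uint8);a=cv2.resize(a,(430,222));b=cv2.resize(b,(370,427));o[:222,:430]=a;o[:427,430:]=b
cv2.imwrite("pics/fin.png",cv2.convertScaleAbs(o,alpha=1.6))
E
python3 sil.py e 1.5
```

```text
top e [ 1.511  1.504 -0.296  0.586 11.691 40.036] diff 0.007 cost 16.0 area 271.1666666666667
side e [ 1.529  1.518 -0.575  0.104 11.587 45.472] diff 0.011 cost 44.6 area 566.2777777777777
```

View pics/fin.png

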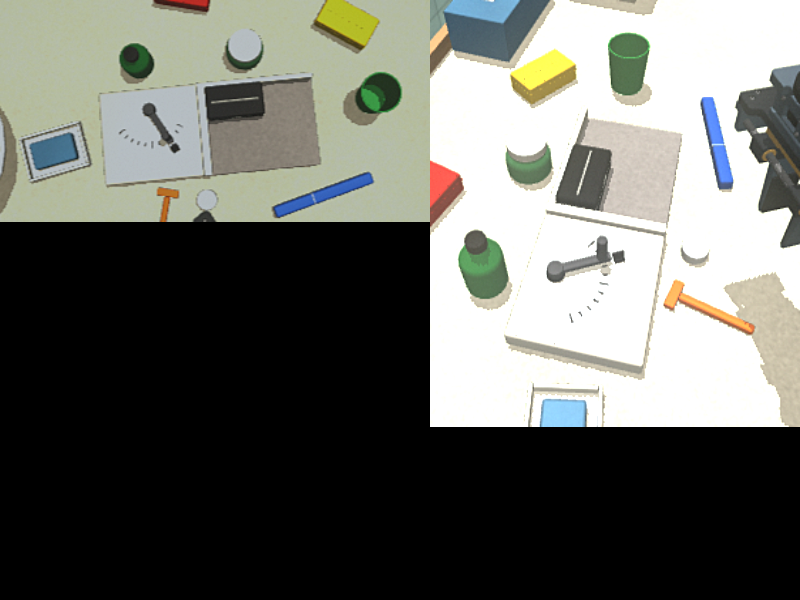

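The lever is within about 0.01 rad of the tab, the case is home, and the bystanders look undisturbed.

```bash
python3 -c "
from workcell import env
print(env.job_done())"
```

```text
the job is handed in; nothing more can be done
None
```

The job is handed in at about 23 s, though I was not shown a verdict: the case is flush against both stops (contact felt on each), the lever points at the tab to within about 0.01 rad, and the tab and toiletries look unmoved.

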